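Clamp a freshly glued model hull with the capstan clamp

TASK

Lift the yellow model hull off the blue cutting mat and stand it upright on the bed of the glue-up clamp, midway between its jaws with its length pointing from jaw to jaw, and let go. Then close the clamp by pushing the capstan's spokes round, one after another, until the jaw holds the hull firmly against the stop - stop as soon as the capstan clearly stiffens, because the fresh glue joint cracks if squeezed hard. Do not push the jaw itself, and leave the jars and the model turret nearby where they are.

Things in the scene. Friction and masses are not known exactly. Their poses are not given: they have to be found in the camera images.
- hull_center (a point): Centre (18 mm above the underside) of the yellow plastic model hull: 84 mm long (its x), 36 mm high, 46 mm wide (its y) over the upper 12 mm, 34 mm wide below that (wheels drawn on its sides are look only), 40 to 85 g. Black disc on top, grey nose plate at +x. It starts upright on the blue cutting mat, 3 mm thick. Either end may face the stop.
- hull: The same hull; this point is the centre of its underside, axes as above.
- bed (a point): Point on the clamp's flat bed, 20 mm above the table, where the hull's underside centre should be set, hull x along the bed's y. Frame of the clamp: z up, y from moving jaw to stop, x away from the robot. The stop is a steel block whose face lies 63 to 87 mm to +y of this point: it is set anew each time, unreported. Jaw and stop are 64 mm wide (x), 45 mm high; the bed's x sides are open.
- clamp: The glue-up clamp, bolted down: aluminium base plate 170 mm (x) by 475 mm (y), 20 mm thick. Origin at table height, 90 mm to -y of the bed point; y points from capstan to jaw to stop, x away from the robot.
- hub (a point): Centre of the capstan hub (44 mm wide, vertical axis) at the height of the spokes' axes, 115 mm above the table, 250 mm to -y of the bed point, clamp's axes. Four steel spokes, 12 mm thick, 90 degrees apart, end in red 20 mm balls, 96 mm from the axis; push them 60 to 80 mm out. Below is a blue gearbox, 90 by 100 mm, its top 45 mm below the spokes' axes.
- bridge (a point): Middle of the top of the fixed blue bridge over the hub: a bar 24 mm wide (x) and 12 mm thick along the clamp's y, its underside 28 mm above the spokes' axes, on posts 107 to 123 mm either side of the hub. Spokes pass under it, fingers cannot: a spoke can be pushed only through the half circle on the robot's side (-x) or on the far side.
- capstan (a joint): Capstan angle, rad, growing counter-clockwise from above, which closes the jaw 18 mm per rad. At value a the spokes point to a + k*90 degrees from the clamp's x. Starts at about 0 to 1, stays where left. Friction 0.32 N m (4.5 N at 70 mm); pinching adds 0.018 N m per N of clamping, 0.1 rad adds about 13 N. A good clamp (8 to 20 N) takes 7 to 10 N at 70 mm; friction then keeps up to 17 N.
- jaw: The moving steel jaw, an orange sprung pad (1 mm per 8 N) on its front; clamp's axes. Origin on the bed surface; the pad's face is 3 mm to +y of it. With the capstan at 0 it lies 90 mm to -y of the bed point and moves to +y. Never to be pushed by the robot directly.
- glue: Bystander: glue jar with a green cap, 36 mm across, 60 mm high, at one of three spots: near the mat's robot-side edge, near the mat's far edge by the clamp, or to the right of the robot near the clamp.
- paint_a: Bystander: paint jar with a yellow cap, 32 mm across, 45 mm high, at one of three spots: near the mat's robot-side edge, near the mat's far edge by the clamp, or to the right of the robot near the clamp.
- paint_b: Bystander: paint jar with a red cap, 32 mm across, 45 mm high, at one of three spots: near the mat's robot-side edge, near the mat's far edge by the clamp, or to the right of the robot near the clamp.
- turret: Bystander: yellow model turret, 48 mm across, 22 mm high, with a thin barrel, on the table near the mat's robot-side edge.
There are look-alikes about, which are no part of the job. What is shaped like the hull but brown is not meant.

How it is judged:
By the outcome, as a careful person would: the job done as asked, in the order asked, and still so for the second after the job is handed in, with the robot touching nothing.
It also fails if it takes over 72 s, if anything falls off the work surface, if the arm or the gripper's body presses on something with over 40 N, if the wrist force passes 120 N, or if a joint passes its speed limit or range.

ROBOT

A 6-joint arm with a two-finger parallel gripper is mounted at the origin on the work surface. World frame = base frame: x ahead of the robot, y to its left, z up, the work surface at z = 0. Lengths are in mm, angles in rad, forces in N, time in s.
With the tool pointing down it reaches from about 325 to 1000 mm from the base axis. Payload 5.1 kg.
Tool frame: the origin (TCP) lies at the very end of the fingers, on their centre line; the grasp point (between the pads) lies 19 mm behind it; z points along the fingers, y is the direction in which the jaws open and shut (so a half turn about z gives the same grasp; the last joint's range is limited). The gripper opens to 85 mm and grips with 20 to 120 N. Pads are 22 mm wide; open, the fingers measure 114 mm over their backs; the gripper's body (76 mm by 85 mm) begins 54 mm behind the grasp point. The pads swing forward as they close: fully open they stand 13 mm farther back than shut.
Start: joints at [-1.237, 0.124, 1.65, -0, 1.367, -0.083], TCP at [263.111, -594.355, 231.322] pointing down, gripper open.
Joint ranges: [-2.61, 2.61], [-1.02, 2.33], [0.03, 2.71], [-1.35, 4.49], [0.32, 2.68], [-2.91, 2.91]. Speed limits (rad/s): [2.57, 2.57, 3.14, 3.14, 3.14, 3.14].

INTERFACE

Orientations are given as a unit quaternion [x, y, z, w].
In Python, from bench import arm, fingers, inverse_kinematics, readout, vision, ticket gives the robot as it stands. Calls block until the motion is done:
- arm.move_ptp(position, orientation): joint-space move of the TCP to a pose.
- arm.move_l(position, frame=None, speed=150, guard=None): straight line of the TCP; frame=None keeps the orientation; speed is the mean speed in mm/s. With guard (N) it stops when the force on the tool has changed by that much, and returns True; else False.
- arm.move_joints(angles): joint-space move.
- fingers.release() and fingers.close(): open the fingers fully, or close them until they stop; the grip force is fixed at half the most.
- arm.hold(seconds).
- inverse_kinematics(position, orientation): joint angles nearest the present ones, or None.
- readout.get_obs(): the state.
- vision.camera(name): name is "side" or "top" or "wrist"; returns a dict with "image" (400x640x3 uint8, red, green, blue), "z_map" (400x640 float32, mm along the optical axis (not along the pixel's ray), 0 where there is no reading), "fx", "fy", "cx", "cy" (pixels), "k1" (the pictures are not rectified: a ray, as slopes to the right and down, at radius r is drawn at 1 + k1 r^2 times it, then the intrinsics apply), "cam_to_world" (4x4, takes a point from camera to world coordinates). Camera axes: x right, y down, z forward; pixel columns grow to the right and rows downward; lengths in mm; the calibration is good to about 2 mm. A picture is of the moment at which its call begins.
A pose or a line that the arm cannot do raises arm.IKError and nothing moves.
- ticket.finish_job(): hands the job in, once; it reports no verdict.
Trained networks look in the newest picture that a camera, given by its name, has taken for a name from the list of things; names that differ only in an ending like _2 or _b are one class to them, and where a whole thing is asked for, a point or a joint stands for the part that bears it (a point fixed in the world has none). Each returns a list of dicts, best first, with "conf" (0 to 1); they miss things now and then, are a little off and sometimes report something else, mostly with a low value. They report only what shows in the picture. A call takes as long as a camera call. They do not tell look-alikes from the thing itself.
- vision.regions_of(camera, target): "mask" (400x640 bool, what is visible of it) and "extent" ([left, top, right, bottom] in pixels, round what is visible of it).
The state is a dict: "clock": time; "q": joint angles; "dq": joint speeds; "joint_torque": joint torques, N m; "eef_pos": TCP position; "ee_rot": TCP orientation; "force": force on the tool from outside, world axes, zero at the start; "wrist_torque": the same for the moment, N m; "width": finger opening in mm.
Only numpy, scipy, OpenCV 4.12 (cv2) and the standard library are available. Lean on these libraries where they do the work, as an engineer would, in place of code of your own. Each camera call takes 0.05 s, during which the arm holds its last target. There are 200 camera calls.

## Working session

There is one attempt and no reset: what is moved stays moved. The work goes in short steps, each a Python script; the robot and the scene stay as the last script left them, time stands still between calls to the robot, and variables do not carry over. Pictures are saved under pics/ and viewed, about 8 in all and at most 12, crops included, and the job is handed in when it is done.

```bash
mkdir -p pics; ls; cat > h.py <<'E'
import numpy as np, cv2
from bench import arm, fingers, inverse_kinematics, readout, vision, ticket
from scipy.spatial.transform import Rotation as R
def cloud(c):
    "world XYZ per pixel (nan where no depth)"
    z=c["z_map"].astype(float); h,w=z.shape
    u,v=np.meshgrid(np.arange(w),np.arange(h))
    xd=(u-c["cx"])/c["fx"]; yd=(v-c["cy"])/c["fy"]
    x,y=xd.copy(),yd.copy()
    for _ in range(15):
        s=1+c["k1"]*(x*x+y*y); x,y=xd/s,yd/s
    P=np.stack([x*z,y*z,z],-1); T=np.array(c["cam_to_world"])
    P=P@T[:3,:3].T+T[:3,3]; P[z<=0]=np.nan
    return P
def save(img,name): cv2.imwrite("pics/"+name,cv2.cvtColor(np.ascontiguousarray(img),cv2.COLOR_RGB2BGR))
def down(yaw):
    "tool pointing down, tool y (jaw) axis at world angle yaw"
    y=np.array([np.cos(yaw),np.sin(yaw),0]); z=np.array([0,0,-1.]); x=np.cross(y,z)
    return R.from_matrix(np.stack([x,y,z],1)).as_quat()
E
python3 - <<'E'
from h import *
for n in ["top","side"]:
    c=vision.camera(n); save(c["image"],n+"0.png"); P=cloud(c); np.savez(n+"0.npz",P=P,img=c["image"])
    for t in ["hull","clamp","hub","bridge","jaw","capstan","glue","paint_a","turret"]:
        try:
            for r in vision.regions_of(n,t)[:4]:
                m=r["mask"]; p=P[m]; print(n,t,round(r["conf"],2),np.round(r["extent"]),np.round(np.nanmedian(p,0)),np.round(np.nanpercentile(p,98,axis=0)),m.sum())
        except Exception as e: print(n,t,e)
print(readout.get_obs())
E
```

```text
pics
top hull 0.77 [238. 190. 258. 218.] [488. 406.  39.] [531. 442.  44.] 349
top hull 0.69 [189. 223. 210. 244.] [392. 581.  35.] [431. 618.  41.] 325
top hub 0.62 [330. 134. 474. 200.] [ 598. -126.   22.] [687. 105. 158.] 6082
top bridge 0.73 [329. 136. 476. 198.] [ 599. -126.   22.] [688. 106. 158.] 6225
top bridge 0.46 [237. 193. 259. 217.] [491. 406.  39.] [531. 442.  44.] 342
top jaw 0.54 [384. 157. 398. 179.] [604. -96.  63.] [634. -79.  69.] 202
top jaw 0.33 [236. 188. 260. 220.] [488. 406.  39.] [529. 443.  44.] 334
top jaw 0.29 [276. 158. 286. 167.] [645. 287.  44.] [659. 302.  50.] 64
top capstan 0.74 [234. 194. 259. 216.] [491. 407.  39.] [531. 445.  44.] 334
top capstan 0.5 [426. 134. 442. 189.] [ 594. -244.  121.] [ 697. -228.  131.] 196
top capstan 0.26 [327. 134. 473. 199.] [ 599. -128.   22.] [688. 107. 158.] 6025
top paint_a 0.46 [274. 157. 287. 166.] [645. 287.  44.] [660. 310.  50.] 78
top turret 0.75 [326. 135. 479. 202.] [ 599. -127.   22.] [690. 108. 158.] 6279
top turret 0.71 [266. 239. 280. 250.] [350. 325.  18.] [373. 348.  24.] 140
side hull 0.69 [319. 358
[... 947 characters left out ...]
336.  17.] [393. 351.  22.] 280
{'clock': 1.0, 'q': array([-1.23659579e+00,  1.23786074e-01,  1.65026595e+00,  1.32016822e-05,
        1.36748435e+00, -8.25825343e-02]), 'dq': array([-0.00054116, -0.00066813, -0.0006835 ,  0.00054387,  0.00145333,
        0.0005241 ]), 'joint_torque': array([-6.21563468e-04, -4.23605919e+01, -3.65767586e+01, -3.45008930e-04,
        4.21324794e-04, -3.92333718e-06]), 'eef_pos': array([ 263.12325363, -594.37037015,  231.35138823]), 'ee_rot': array([9.78365225e-01, 2.06885201e-01, 9.94500043e-06, 2.71082910e-05]), 'force': array([ 0.10277437,  0.29630665, -0.6743168 ]), 'wrist_torque': array([ 0.05858338, -0.03706172,  0.01906802]), 'width': 85.29379061471751}
```

```bash
python3 - <<'E'
import cv2
a=cv2.imread("pics/top0.png")
cv2.imwrite("pics/top0c.png",cv2.resize(a[120:260,170:490],(800,350),interpolation=cv2.INTER_CUBIC))
E
```

```text
(no output)
```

View pics/top0c.png

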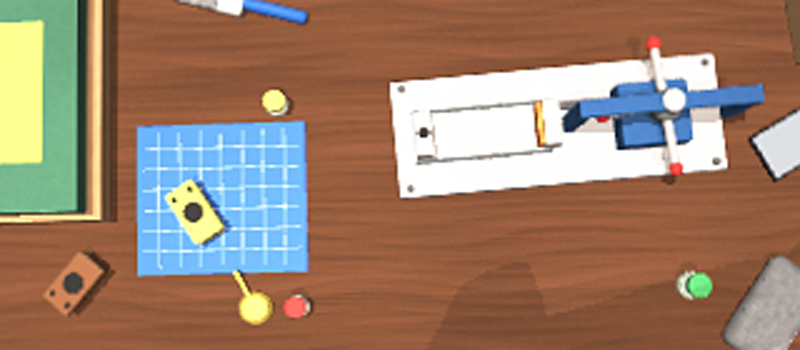

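```bash
python3 - <<'E'
import numpy as np,cv2
d=np.load("top0.npz");P=d["P"];img=d["img"]
hsv=cv2.cvtColor(img,cv2.COLOR_RGB2HSV)
z=P[...,2];x=P[...,0];y=P[...,1]
def box(m,n):
    p=P[m][:,:2].astype(np.float32); r=cv2.minAreaRect(p); print(n,m.sum(),np.round(r[0],1),np.round(r[1],1),round(r[2],1),"zmed",np.round(np.nanmedian(z[m]),1), "mean",np.round(p.mean(0),1))
w=np.zeros_like(z,bool)
base=(abs(z-20)<6)&(x>480)&(x<720)&(y>-460)&(y<250); base=cv2.morphologyEx(base.astype(np.uint8),cv2.MORPH_OPEN,np.ones((3,3)))>0
box(base,"base")
br=(z>143)&(x>480)&(x<720)&(y<150)&(y>-500);br=cv2.morphologyEx(br.astype(np.uint8),cv2.MORPH_OPEN,np.ones((3,3)))>0
box(br,"bridge")
for n,(x0,x1,y0,y1) in {"h1":(430,550,350,460),"h2":(340,450,530,640)}.items():
    m=(z>25)&(z<60)&(x>x0)&(x<x1)&(y>y0)&(y<y1); box(m,n); print(np.median(img[m],0))
    mm=m&(hsv[...,1]<90); print("grey",mm.sum(),P[mm].mean(0) if mm.any() else "")
ja=(z>50)&(z<80)&(x>520)&(x<680)&(y<150)&(y>-150); n,l=cv2.connectedComponents(ja.astype(np.uint8))
for i in range(1,n):
    if (l==i).sum()>30: box(l==i,"blk")
red=(hsv[...,1]>150)&((hsv[...,0]<8)|(hsv[...,0]>172))&(z>90)
n,l=cv2.connectedComponents(red.astype(np.uint8))
for i in range(1,n): box(l==i,"red")
E
```

```text
base 4165 [ 603.2 -119.6] [171.9 474. ] 3.6 zmed 20.3 mean [597.5 -89.7]
bridge 553 [ 610.9 -245.6] [ 27.9 247. ] 2.7 zmed 155.3 mean [ 609.6 -243.7]
h1 317 [489.9 408.5] [85.4 46.2] 32.9 zmed 39.3 mean [489.5 407.8]
[255. 255. 151.]
grey 57 [490.70307791 413.23707778  38.96041826]
h2 314 [391.  586.2] [47.3 84.2] 50.8 zmed 35.8 mean [390.3 585.8]
[201.5 130.   86. ]
grey 47 [391.21301354 588.20197924  36.72755619]
blk 180 [601.3 -97. ] [64.9 33.1] 4.0 zmed 63.1 mean [600.4 -96.4]
blk 130 [589.7  77.7] [64.3 23.8] 4.2 zmed 64.7 mean [588.7  77.7]
red 57 [ 914.6 -307.9] [25.2 26. ] 39.5 zmed 103.3 mean [ 913.7 -307.3]
red 23 [ 696.4 -231.7] [14.5 15.6] 11.7 zmed 122.4 mean [ 695.5 -232. ]
red 7 [ 593.1 -158.6] [10.   3.2] 87.1 zmed 117.0 mean [ 593.1 -158.9]
red 19 [ 523.4 -254.7] [12.9 12.7] 74.4 zmed 123.2 mean [ 523.  -254.3]
```

The top view shows the yellow hull at about (247,204) px on the blue mat and the brown look-alike at (200,233). The clamp runs from the stop at (340,172) to the hub at (440,160), with two spokes visible at roughly ±x. I'll go and pick the hull.

```bash
cat >> h.py <<'E'
T=0.0645; HUB=np.array([610.2,-244.4])
cx=np.array([np.cos(T),np.sin(T)]); cy=np.array([-np.sin(T),np.cos(T)])
BED=HUB+250*cy
def st(s=""):
    o=readout.get_obs(); print(s,"t=%.2f"%o["clock"],"pos",np.round(o["eef_pos"],1),"F",np.round(o["force"],1),"w %.1f"%o["width"]); return o
E
python3 - <<'E'
from h import *
print("BED",BED)
H=[489.9,408.5]; ang=np.radians(32.9)
# choose the tool yaw whose last joint ends comfortable for pick and place
best=None
for k in (0,np.pi):
    a=inverse_kinematics([*H,100],down(ang-np.pi/2+k)); b=inverse_kinematics([*BED,100],down(T+k))
    print(k,None if a is None else np.round(a,2),None if b is None else np.round(b,2))
    if a is not None and b is not None:
        c=max(abs(a[5]),abs(b[5])); best=min(best or (9,0),(c,k))
k=best[1]; q=down(ang-np.pi/2+k); open("k","w").write(str(k))
arm.move_ptp([*H,200],q); st()
arm.move_l([*H,45],speed=200); 
print(arm.move_l([*H,9],speed=80,guard=15)); st()
fingers.close(); st("closed")
arm.move_l([*H,60],speed=120); arm.hold(.2); st("lift")
c=vision.camera("wrist"); save(c["image"],"w1.png"); c=vision.camera("side"); save(c["image"][230:400,200:420],"s1.png")
E
```

```text
BED [594.08617835   5.08014901]
0 [ 0.61  0.21  1.78 -0.    1.15  1.61] [-0.08  0.12  1.89 -0.    1.14 -0.15]
3.141592653589793 [ 0.61  0.21  1.78 -0.    1.15 -1.53] None
 t=4.58 pos [490.4 408.  200. ] F [ 0.   0.1 -0.1] w 85.3
False
 t=6.10 pos [489.6 408.3   8.4] F [-0.1 -0.6  0.2] w 85.4
closed t=6.55 pos [490.5 408.9   9.9] F [-0.4  0.1  2.2] w 45.0
lift t=7.33 pos [489.1 408.   58.6] F [ 1.  -0.3 -1.9] w 44.6
```

```bash
python3 - <<'E'
from h import *
q=down(T)
arm.move_l([489.9,408.5,150],speed=200)
arm.move_ptp([*BED,150],q); st()
arm.move_l([*BED,45],speed=150); arm.hold(.1)
c=vision.camera("wrist"); print("contact",arm.move_l([*BED,26],speed=25,guard=4)); st()
save(c["image"],"w2.png")
fingers.release(); st("open")
arm.move_l([*BED,170],speed=200); arm.hold(.1); st()
c=vision.camera("wrist"); P=cloud(c); np.savez("w3.npz",P=P,img=c["image"]); save(c["image"],"w3.png")
E
```

```text
t=9.57 pos [593.7   5.7 149.2] F [-0.5  1.3 -0.8] w 45.1
contact True
 t=11.25 pos [593.7   5.1  26.8] F [0.  0.  4.4] w 45.1
open t=11.73 pos [592.5   5.2  25.7] F [ 0.1 -1.1 -0.2] w 85.2
 t=12.70 pos [592.7   5.2 167.5] F [ 0.6 -0.  -0.4] w 85.2
```

View pics/w3.png

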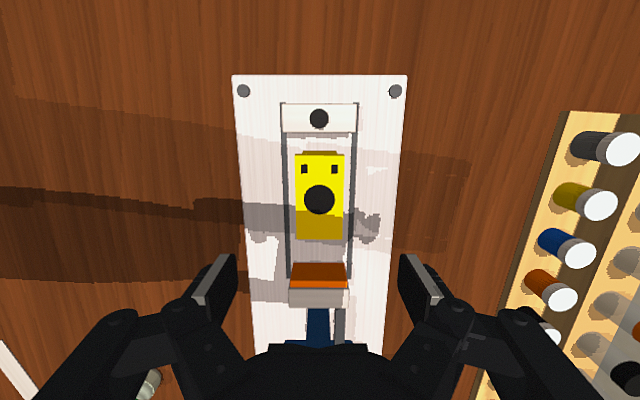

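```bash
python3 - <<'E'
from h import *
d=np.load("w3.npz");P=d["P"];img=d["img"];z=P[...,2]
hsv=cv2.cvtColor(img,cv2.COLOR_RGB2HSV)
def rel(p): return np.round([(p-BED)@cx,(p-BED)@cy],1)
def box(m,n):
    r=cv2.minAreaRect(P[m][:,:2].astype(np.float32)); print(n,m.sum(),"rel",rel(np.array(r[0])),np.round(r[1],1),round(r[2],1),"z",np.round(np.median(z[m]),1))
l=((z>46)&(z<75)).astype(np.uint8); n,l=cv2.connectedComponents(cv2.erode(l,np.ones((3,3))))
for i in range(1,n):
    if (l==i).sum()>300: box(l==i,"c%d"%i)
E
```

```text
c1 1927 rel [-2.4 74. ] [61.8 21.9] 3.5 z 62.5
c2 848 rel [271.9  45.7] [27.7 30.1] 75.5 z 50.1
c3 3691 rel [-2.1  0. ] [44.1 83. ] 3.6 z 54.5
c5 6376 rel [ 311.7 -102. ] [ 51.1 248.7] 0.5 z 48.6
c6 713 rel [268.1  -7.9] [27.9 29.2] 76.2 z 50.1
c7 591 rel [264.5 -61.6] [27.2 29.8] 63.6 z 50.2
c8 2105 rel [  -2.9 -109.2] [61.  43.1] 3.3 z 62.5
c9 482 rel [ 261.4 -115.2] [26.8 29. ] 55.1 z 50.1
```

Hull is upright, aligned (3.6° against the clamp's 3.7°) and centred at the bed point. The stop face is about 63 mm to +y, so roughly 3.65 rad of travel is needed. I'll do stroke 1 on the robot-side spoke.

```bash
cat >> h.py <<'E'
ZP=103; ZS=140; RC=70
Q=None
def geo(th,gap=0):
    "finger centre (world xy) trailing spoke at clamp angle th (rad); tool y along clamp y"
    f=th-np.pi; d=6+14.5*abs(np.cos(f))+11*abs(np.sin(f))+gap
    u=np.array([np.cos(th),np.sin(th)]); t=np.array([-u[1],u[0]])
    c=RC*u-d*t; w=HUB+c[0]*cx+c[1]*cy
    tw=t[0]*cx+t[1]*cy; f=f if abs(f)>.02 else .02
    s=-np.sign(f)*11*np.cos(f)+14.5*np.sin(f)  # radial offset of touching corner
    return w,tw,(RC+s)/1000
def step(th,guard,speed):
    w,t,_=geo(th); return arm.move_l([*w,ZP],speed=speed,guard=guard)
def meas(th,b=np.zeros(3),hold=.12):
    arm.hold(hold); F=np.mean([(readout.get_obs()["force"]-b)[:2] for _ in range(3)],0)
    w,t,r=geo(th); o=readout.get_obs()
    print("th %.1f t=%.2f err %s F %s tang %.1f rad %.0f M %.2f"%(np.degrees(th),o["clock"],np.round(o["eef_pos"][:2]-w,1),np.round(F,1),-F@t,r*1e3,-F@t*r)); return -F@t
E
python3 - <<'E'
from h import *
fingers.close()
a=0.067; th0=np.pi+a
w,_,_=geo(th0,10)
c=[]
for yaw in (T+np.pi/2,T-np.pi/2):
    j=inverse_kinematics([*w,ZP],down(yaw)); print(None if j is None else np.round(j,2))
    if j is not None: c.append((abs(j[5]),yaw))
yaw=min(c)[1]; open("yaw","w").write(str(yaw))
arm.move_ptp([*w,215],down(yaw)); st()
arm.move_l([*w,ZP],speed=120,guard=10); arm.hold(.2); o=st("down"); b=o["force"]; np.save("b.npy",b)
for th in np.arange(th0,np.radians(235),np.radians(10)):
    if step(th,25,50): print("GUARD"); break
    meas(th,b)
c=vision.camera("wrist"); save(c["image"],"w4.png"); c=vision.camera("side"); save(cv2.resize(c["image"][70:230,220:350],None,fx=3,fy=3),"s4.png")
E
```

```text
[-0.49  0.09  1.92 -0.    1.14 -2.12]
[-0.49  0.09  1.92 -0.    1.14  1.02]
 t=14.59 pos [ 536.8 -222.2  214.8] F [0.2 0.4 0.3] w 0.0
down t=15.88 pos [ 537.3 -222.9  104. ] F [ 0.4 -0.3  0. ] w 0.1
th 183.8 t=16.34 err [-0.1 -0.1] F [-0.9  0.2] tang 0.3 rad 60 M 0.02
th 193.8 t=16.83 err [-0.1  0. ] F [1.3 3.3] tang 2.7 rad 63 M 0.17
th 203.8 t=17.34 err [-0.2  0. ] F [0.2 3. ] tang 2.6 rad 66 M 0.17
th 213.8 t=17.86 err [-0.2 -0. ] F [-0.9  2.2] tang 2.3 rad 69 M 0.16
th 223.8 t=18.38 err [-0.1 -0.1] F [-1.2  2.6] tang 2.7 rad 72 M 0.19
th 233.8 t=18.92 err [-0.1 -0.2] F [-1.7  1.9] tang 2.5 rad 75 M 0.19
```

View pics/s4.png

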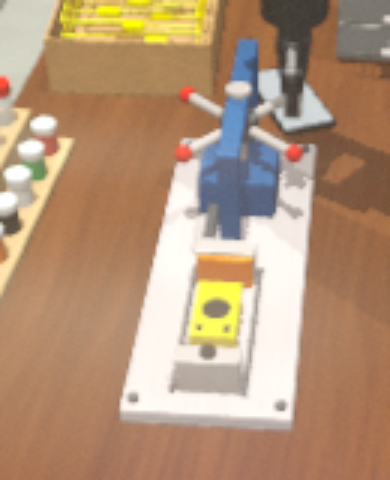

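Stroke 1 worked: the side view shows the finger behind the near spoke at about (290,95) px and the hull still straight on the bed. Next are stroke 2 and the first part of stroke 3.

```bash
cat >> h.py <<'E'
def regrip(th):
    "from the trailing side of spoke at th to that of the next spoke (th-90deg)"
    w,_,_=geo(th,5); arm.move_l([*w,ZP],speed=80); arm.move_l([*w,ZS],speed=120)
    w,_,_=geo(th-np.pi/2,6); arm.move_l([*w,ZS],speed=150); h=arm.move_l([*w,ZP],speed=100,guard=10)
    arm.hold(.2); o=st("regrip, hit=%s"%h); assert not h; return o["force"]
E
python3 - <<'E'
from h import *
D=np.radians
b=regrip(D(233.8)); ok=True
for th in np.arange(143.8,234,10):
    if step(D(th),20,50): print("GUARD"); ok=False; break
    meas(D(th),b)
if ok:
    b=regrip(D(233.8)); np.save("b.npy",b)
    for th in np.arange(143.8,194,10):
        if step(D(th),10,50): print("GUARD"); meas(D(th),b); break
        meas(D(th),b)
c=vision.camera("top"); P=cloud(c); np.savez("t5.npz",P=P,img=c["image"]); save(cv2.resize(c["image"][120:210,320:490],None,fx=4,fy=4,interpolation=cv2.INTER_CUBIC),"t5.png")
E
```

```text
regrip, hit=False t=21.32 pos [ 568.  -181.6  103.9] F [ 0.6 -0.3 -0.4] w 0.1
th 143.8 t=21.70 err [ 0.  -0.1] F [-0.8  0.7] tang 0.2 rad 70 M 0.01
th 153.8 t=22.23 err [ 0.3 -0.1] F [2.5 1.6] tang 2.4 rad 73 M 0.18
th 163.8 t=22.77 err [-0.4  0.1] F [1.2 2. ] tang 2.2 rad 77 M 0.17
th 173.8 t=23.32 err [-0.5 -0. ] F [-0.3  1.7] tang 1.7 rad 79 M 0.13
th 183.8 t=23.86 err [-0.4 -0.1] F [0.4 0.7] tang 0.7 rad 60 M 0.04
th 193.8 t=24.35 err [-0.2  0.1] F [1.  3.1] tang 2.6 rad 63 M 0.16
th 203.8 t=24.86 err [-0.2  0.1] F [-0.8  3.5] tang 3.5 rad 66 M 0.23
th 213.8 t=25.38 err [-0.2 -0. ] F [0.7 2.4] tang 1.5 rad 69 M 0.10
th 223.8 t=25.90 err [-0.1 -0.1] F [-1.5  1.6] tang 2.2 rad 72 M 0.16
th 233.8 t=26.43 err [-0.1 -0.2] F [-2.   2.4] tang 2.9 rad 75 M 0.22
regrip, hit=False t=28.73 pos [ 568.  -181.6  104. ] F [-0.7  0.2  0.1] w -0.0
th 143.8 t=29.12 err [-0.  -0.1] F [ 0.9 -0.7] tang -0.1 rad 70 M -0.01
th 153.8 t=29.65 err [ 0.3 -0.1] F [3.6 2. ] tang 3.2 rad 73 M 0.23
th 163.8 t=30.19 err [-0.4  0.1] F [0.8 1.1] tang 1.2 rad 77 M 0.10
th 173.8 t=30.74 err [-0.5  0. ] F [0.8 1.5] tang 1.5 rad 79 M 0.12
th 183.8 t=31.27 err [-0.3 -0.1] F [1.6 1.3] tang 1.1 rad 60 M 0.07
th 193.8 t=31.77 err [-0.2  0.2] F [1.8 2.3] tang 1.7 rad 63 M 0.11
```

View pics/t5.png

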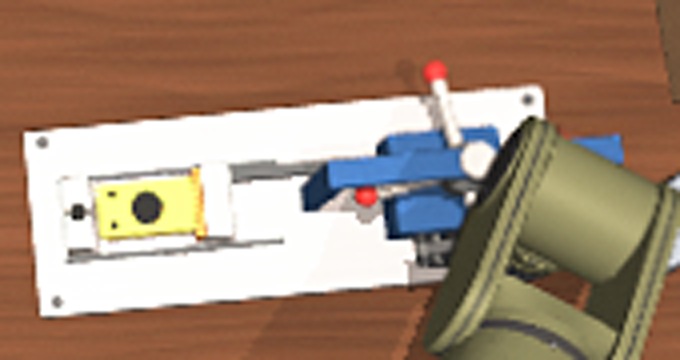

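The top view shows the hull at about (148,208) px, straight between the jaw pad and the stop and nearly touching. From here I'll use fine steps and watch for stiffening.

```bash
python3 - <<'E'
from h import *
D=np.radians; b=np.load("b.npy"); hist=[]
th=193.8
while th<217:
    th+=1.5; hit=step(D(th),9,12)
    S=np.array([readout.get_obs()["force"]-b for _ in range(5)])[:,:2]
    w,t,r=geo(D(th)); M=-(S.mean(0)@t)*r; arm.hold(.1)
    F=np.mean([(readout.get_obs()["force"]-b)[:2] for _ in range(3)],0); Ms=-(F@t)*r
    hist.append(M); o=readout.get_obs()
    print("th %.1f t=%.2f hit %s M end %.2f sd %.2f settled %.2f err %s"%(th,o["clock"],hit,M,S.std(0).max(),Ms,np.round(o["eef_pos"][:2]-w,1)))
    if hit or M>.62 or (len(hist)>1 and min(hist[-2:])>.5): break
E
```

```text
th 195.3 t=32.22 hit False M end 0.25 sd 0.00 settled 0.21 err [0.  0.6]
th 196.8 t=32.62 hit False M end 0.18 sd 0.00 settled 0.19 err [-0.   0.6]
th 198.3 t=33.02 hit False M end 0.23 sd 0.00 settled 0.20 err [-0.1  0.6]
th 199.8 t=33.42 hit False M end 0.24 sd 0.00 settled 0.25 err [-0.1  0.6]
th 201.3 t=33.82 hit False M end 0.21 sd 0.00 settled 0.14 err [-0.1  0.6]
th 202.8 t=34.22 hit False M end 0.27 sd 0.00 settled 0.17 err [-0.2  0.5]
th 204.3 t=34.62 hit False M end 0.25 sd 0.00 settled 0.23 err [-0.3  0.5]
th 205.8 t=35.02 hit False M end 0.18 sd 0.00 settled 0.22 err [-0.3  0.4]
th 207.3 t=35.42 hit False M end 0.25 sd 0.00 settled 0.22 err [-0.2  0.3]
th 208.8 t=35.83 hit False M end 0.25 sd 0.00 settled 0.20 err [-0.2  0.3]
th 210.3 t=36.24 hit False M end 0.18 sd 0.00 settled 0.28 err [-0.2  0.1]
th 211.8 t=36.65 hit False M end 0.18 sd 0.00 settled 0.22 err [-0.1  0.1]
th 213.3 t=37.06 hit False M end 0.24 sd 0.00 settled 0.21 err [-0.1  0.1]
th 214.8 t=37.47 hit False M end 0.22 sd 0.00 settled 0.21 err [-0.1  0. ]
th 216.3 t=37.88 hit False M end 0.20 sd 0.00 settled 0.20 err [-0.1 -0. ]
th 217.8 t=38.28 hit False M end 0.25 sd 0.00 settled 0.27 err [-0.  0.]
```

```bash
python3 - <<'E'
from h import *
D=np.radians; b=np.load("b.npy"); hist=[]
th=217.8
while th<236:
    th+=1.5; hit=step(D(th),7,12)
    F0=(readout.get_obs()["force"]-b)[:2]
    w,t,r=geo(D(th)); S=[]
    for _ in range(3): arm.hold(.04); S.append((readout.get_obs()["force"]-b)[:2])
    M=-(F0@t)*r; Ms=-(np.mean(S,0)@t)*r; hist.append((M+3*Ms)/4); o=readout.get_obs()
    print("th %.1f t=%.2f hit %s M end %.2f settled %.2f err %s"%(th,o["clock"],hit,M,Ms,np.round(o["eef_pos"][:2]-w,1)))
    if hit or M>.5 or hist[-1]>.36: break
c=vision.camera("top"); np.savez("t6.npz",P=cloud(c),img=c["image"]); save(cv2.resize(c["image"][150:190,320:400],None,fx=9,fy=9,interpolation=cv2.INTER_CUBIC),"t6.png")
E
```

```text
th 219.3 t=38.72 hit False M end 0.24 settled 0.26 err [-0.1  0.2]
th 220.8 t=39.16 hit False M end 0.33 settled 0.30 err [-0.   0.6]
th 222.3 t=39.60 hit False M end 0.34 settled 0.32 err [-0.2  0.7]
th 223.8 t=40.04 hit False M end 0.46 settled 0.38 err [-0.2  1.1]
```

View pics/t6.png

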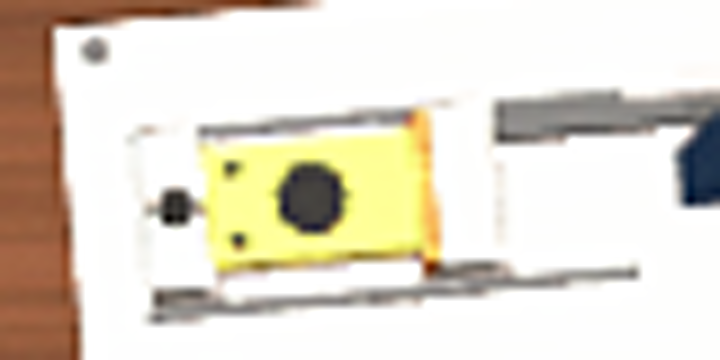

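The hull is now seated against the stop at about (205,205) px with the pad on its other end at (425,190). The moment has risen from 0.22 to about 0.42 N m, which is roughly 8–10 N of clamping. I'll take one more small step to be safely inside the band, then retreat.

```bash
python3 - <<'E'
from h import *
D=np.radians; b=np.load("b.npy"); th=225.6
hit=step(D(th),6,10); w,t,r=geo(D(th)); print(hit, "M end",-((readout.get_obs()["force"]-b)[:2]@t)*r); tang=meas(D(th),b)
E
```

```text
False M end 0.4960181926632189
th 225.6 t=40.60 err [-0.5  1.3] F [-2.2  7.7] tang 6.6 rad 73 M 0.48
```

```bash
python3 - <<'E'
from h import *
w,_,_=geo(np.radians(225.6),8); arm.move_l([*w,ZP],speed=40); arm.move_l([*w,230],speed=120)
arm.move_ptp([400,-430,260],down(float(open("yaw").read()))); arm.hold(.3); st()
c=vision.camera("top"); P=cloud(c); img=c["image"]; z=P[...,2]; hsv=cv2.cvtColor(img,cv2.COLOR_RGB2HSV)
save(cv2.resize(img[120:260,230:490],None,fx=3,fy=3,interpolation=cv2.INTER_CUBIC),"t7.png")
red=(hsv[...,1]>150)&((hsv[...,0]<8)|(hsv[...,0]>172))&(z>90)&(P[...,0]<750)
n,l=cv2.connectedComponents(red.astype(np.uint8))
for i in range(1,n):
    p=P[l==i][:,:2].mean(0)-HUB; print("ball",np.round(p),np.degrees(np.arctan2(p@cy,p@cx)).round(1))
m=(z>48)&(z<61)&(hsv[...,0]>22)&(hsv[...,0]<35)&(hsv[...,1]>80)&(abs(P[...,0]-590)<60)&(abs(P[...,1])<100)
r=cv2.minAreaRect(P[m][:,:2].astype(np.float32)); print(r,(np.array(r[0])-BED)@cy,np.median(z[m]))
E
```

```text
t=43.31 pos [ 400.8 -429.2  259.7] F [-0.1  0.3 -0.6] w 0.1
ball [63. 59.] 39.4
ball [ 59. -63.] -50.6
ball [-60.  63.] 130.2
ball [-65. -59.] -141.4
ball [-488. -407.] -143.9
ball [-495. -404.] -144.5
((593.3546752929688, 24.443452835083008), (46.67258071899414, 83.26101684570312), 3.4039459228515625) 19.370188930328652 56.06656237707625
```

View pics/t7.png

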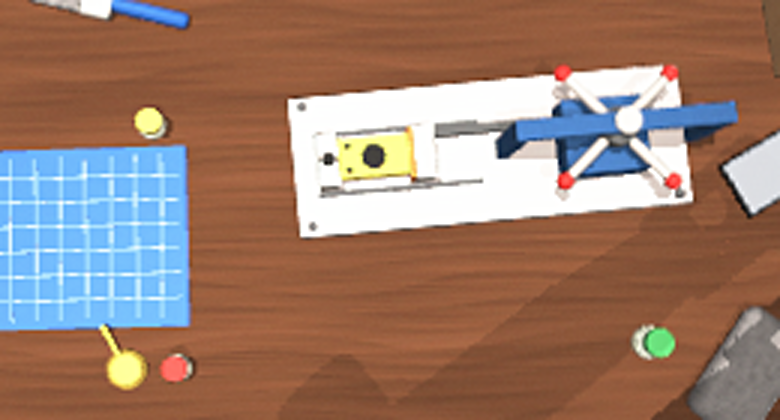

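```bash
python3 -c "
from h import *
ticket.finish_job()"
```

```text
the job is handed in; nothing more can be done
```

The hull is clamped against the stop, and I handed the job in at about 43 s on the robot's clock, under the 72 s limit.

- **Placing:** I gripped the yellow hull across its 46 mm upper part and stood it upright on the bed point, lengthwise from jaw to jaw, then let go. A wrist picture showed it within about 1 mm and 0.1° of target.
- **Closing the clamp:** I pushed three spokes in turn on the robot side. The capstan moment was steady at about 0.22 N m, then rose clearly to 0.48–0.50 N m (6.6 N of push). I estimate 10–15 N of clamping, inside the 8–20 N band. Then I backed the fingers off and moved clear.
- **Last picture:** the hull is straight (3.4° against the clamp's 3.7°) and sits between the stop and the pad. By eye, the jars and turret look where they were at the start. The robot was touching nothing.

Three things did not agree exactly:
- **Friction:** the free-running moment read 0.22 N m, below the stated 0.32 N m.
- **Stop position:** stiffening came about 0.15–0.2 rad later than my finger angle predicted. My first picture-based estimate of the stop face, about 63 mm, was probably slightly short.
- **Spoke angle:** the final picture shows the spokes about 6° behind the angle my finger geometry gave. I take that to be finger width and lag, not the clamp slipping back, but I did not check it separately.

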